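# Load the two-bottle reader and hold its sprung guard shut

### The arm

A 7-joint arm with a two-finger parallel gripper is mounted at the origin on a cart in front of the work surface, level with it; the furniture and walls round the work are solid. World frame = base frame: x ahead of the robot, y to its left, z up, the work surface at z = 0. Lengths are in m, angles in rad, forces in N, time in s.
With the tool pointing down it reaches from about 0.35 to 0.9 m from the base axis. Payload 8.1 kg.
Tool frame: the origin (TCP) lies at the very end of the fingers, on their centre line; the grasp point (between the pads) lies 19 mm behind it (grasp_offset is the distance from the TCP to the grasp point, in m); z points along the fingers, y is the line along which they close (so a half turn about z gives the same grasp; the last joint's range is limited). The gripper opens to 92 mm and grips with 3 to 60 N. Pads are 19 mm wide; open, the fingers measure 130 mm over their backs; the gripper's body (75 mm by 190 mm) begins 47 mm behind the grasp point.
Start: joints at [-1.347, 0.434, 0.025, 1.573, -0.012, 1.134, -0.075], TCP at [0.201, 0.592, 0.227] pointing down, gripper open.
Joint ranges: [-2.62, 2.62], [-0.44, 2.09], [-1.27, 1.32], [0.08, 2.57], [-1.32, 4.46], [0.12, 2], [-2.74, 2.74]. Speed limits (rad/s): [2.22, 2.22, 3.01, 3.01, 3.14, 3.14, 3.14].

### API

Orientations are given as a rotation vector (axis times angle).
In Python, from cell import observe, get_image, camera_params, sign_off, silhouettes, grasp_offset gives the robot as it stands. The module is installed in compiled form; this text tells all that it offers.
- The arm moves only by the tool jog_arm, never from a script. Its argument "motion" is a list that holds one entry, the list of rows, each a list of 7 numbers: the shift along the tool's x, y, z in m, then the turn, a rotation vector about the tool's x, y, z in rad, then the closure, from -1 (fully open) to 1 (shut), so that 0 is half open. In form: [[[dx, dy, dz, wx, wy, wz, hand], ...]]. A call has 1 to 10 rows; each row is the pose to reach, as a shift and turn from the pose commanded when the call began, along the tool's axes at that moment; what a row does not reach only later rows make up. A row lasts 1/12 s, in which the tool goes at most 41.7 mm and 7.16 degrees, less where a joint would pass 70% of its speed; a pose out of reach is approached as far as the arm can. A call with a gripper value outside its range is refused whole. The fingers move at their own pace and stop on an object; "force" is the grip in N (left out, the last holds). Time passes only in rows, so rows that repeat a pose let the fingers close. It gives the time, the measured TCP pose, the force, the opening and the grip force at its end, in the units of the state.
- observe(): the state, without advancing time (a new reading comes with each control period).
- get_image(name): name is "side" or "top" or "wrist"; returns the picture (420x560x3 uint8, red, green, blue); there is no depth.
- camera_params(name): a dict with "vertical_fov" (degrees; the focal length in pixels is half the picture's height over the tangent of half this angle, whatever the lens; pixels are square), "cx", "cy" (the principal point, pixels), "T" (4x4, takes a point from camera to world coordinates). Camera axes: x right, y down, z forward; pixel columns grow to the right and rows downward; lengths in m; the calibration is good to about 2 mm. A picture is of the moment at which its call begins: read the wrist's pose just before it. camera_params takes no time and is no camera call; for the wrist camera it gives the pose at the moment of the call.
- sign_off(): hands the job in; it is judged then, once.
Trained networks look in the newest picture that a camera, given by its name, has taken for a name from the list of things; names that differ only in an ending like _2 or _b are one class to them, and where a whole thing is asked for, a point or a joint stands for the part that bears it (a point fixed in the world has none). Each returns a list of dicts, best first, with "p" (0 to 1); they miss things now and then, are a little off and sometimes report something else, mostly with a low value. They report only what shows in the picture. A call takes as long as a camera call. They do not tell look-alikes from the thing itself.
- silhouettes(query, camera): "mask" (420x560 bool, what is visible of it) and "pixel" ([column, row] in pixels, amid what is visible of it).
The state is a dict: "clock": time; "joints": joint angles; "dq": joint speeds; "joint_efforts": joint torques, N m; "position": TCP position; "ee_rot": TCP orientation; "force": force on the tool from outside, world axes, zero at the start; "ft_torque": the same for the moment, N m; "width": opening from 0.0 (shut) to 1.0 (fully open); "gripper_force": force on a finger pad.
Only numpy, scipy, OpenCV 4.12 (cv2) and the standard library are available. Lean on these libraries where they do the work, as an engineer would, in place of code of your own. Each camera call takes 0.05 s, during which the arm holds its last target. There are 200 camera calls.

### The job

Put the amber dropper bottle into the reader's well with the orange ring and the clear dropper bottle into the well with the white ring, each upright, fully down and let go while the guard is still open. Then swing the spring-loaded guard by its red handle across the front of the bottles, all the way to its stop, and finish still holding it there: the reader only reads while the guard is held, and it springs open when let go. Leave the timer, marker pen, rubber bung and petri dish where they are.

Things in the scene. Friction and masses are not known exactly. Their poses are not given: they have to be found in the camera images.
- amber_mid (a point): amber glass dropper bottle with black collar and black rubber bulb, standing upright, 107 mm tall, about 60 g; the glass body is 33 mm across up to 52 mm above its bottom, collar and bulb above are at most 27 mm across and taper to the top; the point is on its axis, half-way up (53.5 mm above its bottom); z along the bottle, upward. Gripped well on the collar, 60 to 75 mm above the bottom
- clear_mid (a point): clear (pale pink, whitish) glass dropper bottle, otherwise the same as the amber one: 107 mm tall, 33 mm across; the point is on its axis, half-way up; z upward
- reader: the two-bottle reader, fixed to the worktop: grey base plate 110 x 220 mm and 12 mm high, on it a blue block 64 x 130 x 34 mm (top 46 mm above the worktop) with two wells, and a pivot body and stop post in front; origin on the worktop under the middle of the reader; its x points from its front (guard side) to its back, its y to its left as seen from the front, z up
- well_orange (a point): centre of the mouth of the well with the orange ring (the left one seen from the front), at the block's top, 46 mm above the worktop; bore 37 mm wide, 32 mm deep, so a bottle that is fully down has its middle point 21.5 mm above this point; 62 mm from the other well's centre
- well_white (a point): centre of the mouth of the well with the white ring (the right one seen from the front), same size and height
- pivot (a point): on the vertical axis about which the guard turns, at the right front of the reader, 60 mm above the worktop at the guard bar's middle height
- guard_handle (a point): middle of the grip on the red upright handle post of the guard, 115 mm above the worktop, 130 mm from the pivot axis; the post is round, 18 mm across, and stands free from 72 to 142 mm above the worktop; the bar below it tops out at 64 mm; a clear panel up to 96 mm high stands on the bar between 26 and 102 mm from the pivot axis; the handle travels with the guard on a level arc about the pivot
- guard (a joint): angle of the guard in rad: 0 = resting open, the bar pointing out toward the robot; grows as the guard turns clockwise (seen from above) across the front of the bottles, to its stop at 1.0, where the bar is parallel to the reader's y axis and lies in front of both bottles. A spring drives it back to 0: about 2.3 N at the handle when open, 6.2 N at the stop
- timer: white lab timer lying on the worktop, 66 x 60 x 18 mm, a bystander; origin under its centre
- marker: red and white marker pen lying on the worktop, 135 mm long, 17 mm thick, a bystander; origin under its centre
- bung: dark red tapered rubber bung, 32 mm wide, 26 mm high, a bystander; origin under its centre
- petri: round petri dish, 94 mm across, 18 mm high, a bystander behind the reader; origin under its centre
Not all that is in view belongs to the job. What is shaped like the part that bears amber_mid but blue or turquoise is not meant.

How it is judged:
On the way:
1. both bottles are fully down in their own wells and let go, the guard still open (horizontal distance between amber_mid and well_orange below 0.012 m and z of each of amber_mid, clear_mid in the frame of reader below 0.073 m and angle between each of amber_mid, clear_mid's own z axis and vertical below 0.25 rad and horizontal distance between clear_mid and well_white below 0.012 m and value of joint guard below 0.2 rad and contact force between the fingers and amber below 0.2 N and contact force between the fingers and clear below 0.2 N), for 0.2 s.
At the end, for the whole second after the job is handed in: amber bottle in the orange-ringed well and clear bottle in the white-ringed well, each within 12 mm of the well's axis, upright within 0.25 rad (the play in the well) and down to within 5 mm of the well's floor; the robot still bears on the guard (over 1 N) and holds it within 0.05 rad of its stop (horizontal distance between amber_mid and well_orange below 0.012 m and z of each of amber_mid, clear_mid in the frame of reader below 0.073 m and angle between each of amber_mid, clear_mid's own z axis and vertical below 0.25 rad and horizontal distance between clear_mid and well_white below 0.012 m and value of joint guard above 0.95 rad and velocity of joint guard below 0.1 rad/s and contact force between any of the fingers, the arm and guard above 1 N); the arm keeps its last pose, push and grip.
It fails at once if the timer is pushed more than 30 mm from its place (distance of timer from where it was at the start of the episode above 0.03 m).
It fails at once if the marker is pushed more than 30 mm from its place (distance of marker from where it was at the start of the episode above 0.03 m).
It fails at once if the bung is pushed more than 30 mm from its place (distance of bung from where it was at the start of the episode above 0.03 m).
It fails at once if the petri is pushed more than 30 mm from its place (distance of petri from where it was at the start of the episode above 0.03 m).
It also fails if it takes over 67 s, if anything falls off the work surface, if the arm or the gripper's body presses on something with over 40 N, if the wrist force passes 120 N, or if a joint passes its speed limit or range.

## Working session

There is one attempt and no reset: what is moved stays moved. The work goes in short steps, Python scripts to look and compute and a tool call to move; the robot and the scene stay as the last step left them, time stands still between calls to the robot, and variables do not carry over. Pictures are saved under pics/ and viewed, at most 10 in all, crops included, and the job is handed in when it is done.

Besides the shell and the picture viewer there is one more tool, called after ">>>" by a JSON object that holds its "method" and its "body", one argument or row to a line. jog_arm: Moves the arm, as the interface text tells. Its arguments: {"type":"object","properties":{"motion":{"type":"array"},"force":{"type":"number"}},"required":["motion"]}

```bash
mkdir -p pics
cat > h.py <<'E'
import numpy as np, cv2
from cell import *
from scipy.spatial.transform import Rotation as R
def cam(n):
    c=camera_params(n); f=210/np.tan(np.radians(c['vertical_fov'])/2); return f,c['cx'],c['cy'],np.array(c['T'])
def onz(n,px,z):
    f,cx,cy,T=cam(n); d=T[:3,:3]@np.array([(px[0]-cx)/f,(px[1]-cy)/f,1]); o=T[:3,3]; return o+d*(z-o[2])/d[2]
def proj(n,P):
    f,cx,cy,T=cam(n); p=np.linalg.inv(T)@np.append(P,1); return np.array([cx+f*p[0]/p[2],cy+f*p[1]/p[2]])
def snap(n,fn):
    im=get_image(n); cv2.imwrite('pics/'+fn,im[:,:,::-1]); return im
E
python3 - <<'E'
from h import *
print(observe()); print(grasp_offset)
a=snap('top','top0.png');b=snap('side','side0.png')
for n in ('top','side'):
    f,cx,cy,T=cam(n);print(n,f,cx,cy,T.round(3).tolist())
    for q in ['amber_mid','clear_mid','reader','guard','timer','marker','bung','petri']:
        for r in silhouettes(q,n)[:4]:
            m=np.argwhere(r['mask']); print(n,q,round(r['p'],2),np.round(r['pixel']),m.min(0)[::-1],m.max(0)[::-1],len(m),onz(n,r['pixel'],0.03).round(3))
E
```

```text
{'clock': 0.0, 'joints': array([-1.34662138,  0.43521211,  0.02497702,  1.57405294, -0.01160064,
        1.13395838, -0.07507969]), 'dq': array([-0.000647  ,  0.00059199, -0.00035967,  0.00028518, -0.00165918,
       -0.00034227, -0.00133934]), 'joint_efforts': array([ 1.82084977e-04, -6.67866540e+01,  9.85033549e-01, -3.14459324e+01,
       -6.05765311e-02,  4.31178685e-02,  1.99489473e-04]), 'position': array([0.20052041, 0.59146018, 0.22596883]), 'ee_rot': array([-5.11080931e-01, -3.09963414e+00,  2.32784397e-03]), 'force': array([ 0.46209987, -0.34351128, -0.13030473]), 'ft_torque': array([0.04334862, 0.03905755, 0.06754743]), 'gripper_force': 0.0, 'width': 0.9968832889904938}
0.0188
top 476.5879667148651 281.52678190610663 207.14627500526683 [[-0.119, -0.97, 0.211, 0.28], [-0.993, 0.116, -0.028, -0.061], [0.003, -0.213, -0.977, 1.37], [0.0, 0.0, 0.0, 1.0]]
top amber_mid 0.69 [156. 230.] [148 226] [163 238] 160 [0.547 0.263 0.03 ]
top amber_mid 0.64 [161. 288.] [153 284] [168 294] 150 [0.383 0.26  0.03 ]
top amber_mid 0.61 [203. 249.] [195 244] [208 256] 152 [0.475 0.135 0.03 ]
t
[... 824 characters left out ...]
3 [0.542 0.251 0.03 ]
side amber_mid 0.92 [343. 346.] [333 321] [349 362] 513 [0.375 0.255 0.03 ]
side amber_mid 0.91 [332. 316.] [324 294] [339 334] 479 [0.407 0.174 0.03 ]
side amber_mid 0.7 [296. 328.] [292 305] [306 346] 483 [0.479 0.222 0.03 ]
side clear_mid 0.95 [256. 297.] [250 279] [265 317] 416 [0.586 0.142 0.03 ]
side reader 0.84 [293. 210.] [260 183] [350 247] 2549 [ 0.56  -0.229  0.03 ]
side guard 0.85 [329. 196.] [299 182] [350 215] 661 [ 0.466 -0.316  0.03 ]
side timer 0.63 [353. 187.] [343 181] [363 195] 240 [ 0.399 -0.38   0.03 ]
side marker 0.57 [312. 181.] [291 179] [332 188] 194 [ 0.527 -0.394  0.03 ]
side bung 0.51 [268. 183.] [265 176] [273 187] 81 [ 0.659 -0.361  0.03 ]
```

View pics/top0.png

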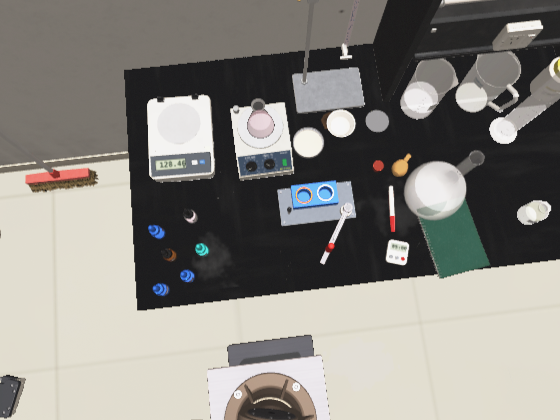

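View pics/side0.png

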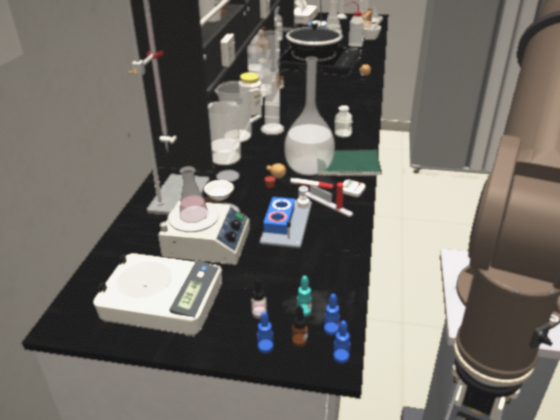

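The top view shows amber at (168,255) and clear at (190,215), with blue and turquoise look-alikes around them. The reader is at (318,203), with its orange ring at (305,195), white ring at (325,192) and the red handle at (331,246). The timer is at (397,253).

```bash
cat >> h.py <<'E'
from scipy.optimize import least_squares
def bottle_cloud():
    P=[]
    for z,r in [(0,.0165),(.025,.0165),(.05,.0165),(.055,.0135),(.075,.0135),(.09,.009),(.107,.005)]:
        for t in np.linspace(0,2*np.pi,24,endpoint=False): P.append([r*np.cos(t),r*np.sin(t),z])
    return np.array(P)
BC=bottle_cloud()
def pr(c,P):
    f,cx,cy,T=c; p=(P-T[:3,3])@T[:3,:3]; return np.c_[cx+f*p[:,0]/p[:,2],cy+f*p[:,1]/p[:,2]]
def bbox(m):
    a=np.argwhere(m)[:,::-1]; return np.r_[a.min(0),a.max(0)+1]
def fit_bottle(obs,x0):
    # obs: list of (cam, bbox)
    def res(x):
        o=[]
        for c,b in obs:
            q=pr(c,BC+[x[0],x[1],0]); o.append(np.r_[q.min(0),q.max(0)]-b)
        return np.concatenate(o)
    s=least_squares(res,x0); return s.x,np.abs(s.fun).max()
E
python3 - <<'E'
from h import *
C={n:cam(n) for n in('top','side')}; I={n:get_image(n) for n in C}
S={n:silhouettes('amber_mid',n)+silhouettes('clear_mid',n) for n in C}
for r in S['side']:
    b=bbox(r['mask']); x,e=fit_bottle([(C['side'],b)],[.5,.2]); print('side',x.round(3),round(e,1),I['side'][r['mask']].mean(0).round(),round(r['p'],2))
for r in S['top']:
    b=bbox(r['mask']); x,e=fit_bottle([(C['top'],b)],[.5,.2]); print('top',x.round(3),round(e,1),I['top'][r['mask']].mean(0).round(),round(r['p'],2))
# handle by red color
for n in C:
    hsv=cv2.cvtColor(I[n],cv2.COLOR_RGB2HSV); m=((hsv[...,0]<6)|(hsv[...,0]>174))&(hsv[...,1]>170)&(hsv[...,2]>80)
    k,l,s,c=cv2.connectedComponentsWithStats(m.astype(np.uint8)); print(n,'red',[(s[i].tolist(),c[i].round(1).tolist()) for i in range(1,k) if s[i,4]>8])
    o=(hsv[...,0]>3)&(hsv[...,0]<18)&(hsv[...,1]>80)&(hsv[...,2]>150)
    k,l,s,c=cv2.connectedComponentsWithStats(o.astype(np.uint8)); print(n,'or',[(s[i].tolist(),c[i].round(1).tolist()) for i in range(1,k) if s[i,4]>8])
    bl=(hsv[...,0]>100)&(hsv[...,0]<118)&(hsv[...,1]>150)&(hsv[...,2]>100)
    k,l,s,c=cv2.connectedComponentsWithStats(bl.astype(np.uint8)); print(n,'bl',[(s[i].tolist(),c[i].round(1).tolist()) for i in range(1,k) if s[i,4]>60])
    u=I[n]; x0,y0=(260,165) if n=='top' else (245,165)
    cv2.imwrite(f'pics/c_{n}.png',cv2.resize(u[y0:y0+110,x0:x0+130,::-1],None,fx=3,fy=3,interpolation=cv2.INTER_CUBIC))
a,b=[cv2.imread(f'pics/c_{n}.png') for n in C]; cv2.imwrite('pics/c.png',np.hstack([a,b]))
E
```

```text
side [0.378 0.262] 1.0 [ 56.  90. 160.] 0.97
side [0.471 0.233] 0.6 [67. 53. 42.] 0.91
side [0.54  0.264] 1.3 [ 58.  92. 162.] 0.86
side [0.475 0.139] 1.3 [ 69. 142. 135.] 0.84
side [0.575 0.166] 1.4 [114. 104. 103.] 0.68
top [0.471 0.138] 1.0 [ 64. 168. 163.] 0.73
top [0.469 0.231] 1.5 [69. 51. 39.] 0.69
top [ 0.474 -0.245] 22.7 [218. 194. 196.] 0.66
top [0.376 0.258] 0.4 [ 60.  98. 170.] 0.65
top [0.405 0.184] 0.5 [ 59. 101. 178.] 0.64
top [0.539 0.261] 0.9 [ 57. 100. 183.] 0.61
top [ 0.526 -0.412] 15.0 [217. 165. 163.] 0.73
top [ 0.475 -0.246] 23.2 [214. 191. 192.] 0.4
top red [([374, 161, 9, 10, 50], [378.1, 165.5]), ([50, 170, 10, 8, 41], [54.9, 173.9]), ([390, 216, 5, 16, 56], [391.8, 223.2]), ([325, 243, 10, 9, 47], [329.4, 247.5])]
top or [([393, 157, 16, 19, 89], [399.8, 167.2]), ([302, 187, 9, 4, 12], [305.8, 188.2])]
top bl [([293, 202, 45, 7, 85], [313.9, 205.0]), ([148, 225, 17, 14, 171], [155.9, 231.1]), ([180, 270, 15, 12, 132], [186.4, 275.2]), ([153, 283, 14, 13, 138], [159.4, 288.9])]
side red [([337, 182, 5, 25, 99], [339.0, 194.7]), ([320, 184, 11, 4, 23], [324.6, 185.5])]
side or [([362, 10, 10, 9, 48], [366.4, 13.9]), ([365, 20, 6, 5, 19], [367.4, 21.9]), ([361, 65, 9, 6, 41], [365.2, 67.4]), ([267, 164, 18, 9, 89], [276.0, 168.4])]
side bl [([263, 196, 31, 37, 367], [276.3, 218.5]), ([324, 293, 27, 69, 914], [337.1, 330.7]), ([257, 313, 17, 39, 454], [264.7, 334.4])]
```

View pics/c.png

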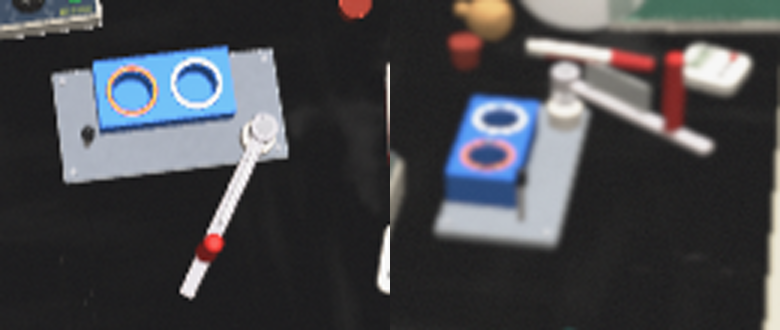

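Run:
```python
from h import *
c=cam('top')
pc=np.array([[277.7,189.3],[350.7,181],[356,217.3],[282.7,225.7]])
W=np.array([onz('top',p,.012)[:2] for p in pc]); print('corners',W.round(3).tolist(),'ctr',W.mean(0).round(4))
# local: back-left, back-right, front-right, front-left
L=np.array([[.055,.11],[.055,-.11],[-.055,-.11],[-.055,.11]])
def f(x): 
    Rm=np.array([[np.cos(x[2]),-np.sin(x[2])],[np.sin(x[2]),np.cos(x[2])]]); return (pr(c,np.c_[L@Rm.T+x[:2],np.full(4,.012)])-pc).ravel()
s=least_squares(f,[.56,-.21,0]);print('reader',s.x.round(4),np.abs(s.fun).max())
o=onz('top',[304,195.3],.046);w=onz('top',[325.3,192.3],.046);print('orange',o.round(4),'white',w.round(4),np.linalg.norm(o-w), np.degrees(np.arctan2(*(o-w)[1::-1])))
print('handle top',onz('top',[330.5,244],.142).round(3),'pivot',onz('top',[348,207],.085).round(3))
S=observe();Rm=R.from_rotvec(S['ee_rot']).as_matrix();print(Rm.round(3).tolist(),S['position'])
T=np.array(camera_params('wrist')['T']);print('wristcam in tool',(Rm.T@T[:3,:3]).round(3).tolist(),(Rm.T@(T[:3,3]-S['position'])).round(4),camera_params('wrist')['vertical_fov'])
```

```text
corners [[0.629, -0.095], [0.628, -0.312], [0.518, -0.311], [0.519, -0.097]] ctr [ 0.5734 -0.204 ]
reader [ 0.5735 -0.204  -0.0015] 1.01332363029411
orange [ 0.5933 -0.1671  0.046 ] white [ 0.5948 -0.2288  0.046 ] 0.061741692871106424 91.40742460701752
handle top [ 0.434 -0.211  0.142] pivot [ 0.537 -0.28   0.085]
[[-0.947, 0.321, -0.0], [0.321, 0.947, -0.0], [0.0, -0.0, -1.0]] [0.20063576 0.59189419 0.22671851]
wristcam in tool [[-0.0, -0.966, -0.258], [1.0, -0.0, -0.002], [0.002, -0.258, 0.966]] [ 0.07   -0.0003 -0.1577] 66.9596097063126
```

>>> {"method": "jog_arm", "body": {
  "motion": [
    [[-0.37, -0.255, 0, 0, 0, 0.14, -0.2], [-0.37, -0.255, 0, 0, 0, 0.14, -0.2], [-0.37, -0.255, 0, 0, 0, 0.14, -0.2], [-0.37, -0.255, 0, 0, 0, 0.14, -0.2], [-0.37, -0.255, 0, 0, 0, 0.14, -0.2], [-0.37, -0.255, 0, 0, 0, 0.14, -0.2], [-0.37, -0.255, 0, 0, 0, 0.14, -0.2], [-0.37, -0.255, 0, 0, 0, 0.14, -0.2], [-0.37, -0.255, 0, 0, 0, 0.14, -0.2], [-0.37, -0.255, 0, 0, 0, 0.14, -0.2]]
  ],
  "force": 15
}}

```text
clock: 2.03
position: [0.4506, 0.2561, 0.2271]
ee_rot: [0.726, 3.056, 0.001]
force: [0.7, 1.9, 0.3]
width: 0.597
gripper_force: 0.0
```

>>> {"method": "jog_arm", "body": {
  "motion": [
    [[0, 0, 0, 0, 0, 0, -0.2], [0, 0, 0, 0, 0, 0, -0.2]]
  ]
}}

```text
clock: 2.2
position: [0.4513, 0.2553, 0.227]
ee_rot: [0.735, 3.053, -0.0]
force: [0.1, 0.8, 0.1]
width: 0.601
gripper_force: 0.0
```

```bash
cat >> h.py <<'E'
def totool(target):
    S=observe();Rm=R.from_rotvec(S['ee_rot']).as_matrix(); return (Rm.T@(np.array(target)-S['position'])).round(4), Rm[:2,1].round(3)
def wfit(q):
    c=cam('wrist'); I=snap('wrist',f"w{int(observe()['clock']*100)}.png")
    for r in silhouettes(q,'wrist'):
        b=bbox(r['mask']); x,e=fit_bottle([(c,b)],onz('wrist',r['pixel'],.05)[:2]); print(q,round(r['p'],2),b,x.round(4),'err',round(e,1),'rgb',I[r['mask']].mean(0).round(),'tool',totool([*x,.05]))
E
python3 - <<'E'
from h import *
wfit('amber_mid');wfit('clear_mid')
E
ls pics
```

```text
amber_mid 0.89 [236 112 268 145] [0.3787 0.2609] err 1.1 rgb [ 44. 109. 218.] tool (array([ 0.0641, -0.0296,  0.1768]), array([0.45 , 0.893]))
amber_mid 0.83 [182 165 225 204] [0.4069 0.1857] err 0.2 rgb [ 47. 108. 200.] tool (array([ 0.005 , -0.0841,  0.1767]), array([0.45 , 0.893]))
amber_mid 0.68 [302 234 331 271] [0.5305 0.2633] err 9.8 rgb [ 44. 104. 199.] tool (array([-0.0704,  0.0408,  0.1767]), array([0.45 , 0.893]))
amber_mid 0.6 [254 195 284 241] [0.4717 0.2325] err 0.4 rgb [53. 38. 30.] tool (array([-0.0318, -0.0132,  0.1767]), array([0.45 , 0.893]))
amber_mid 0.57 [185 230 220 253] [0.4593 0.1539] err 16.1 rgb [ 64. 158. 153.] tool (array([-0.0561, -0.0889,  0.1767]), array([0.45 , 0.893]))
clear_mid 0.68 [244 301 271 330] [0.5658 0.1707] err 21.4 rgb [118. 111. 113.] tool (array([-0.1444, -0.0268,  0.1766]), array([0.448, 0.894]))
c.png
c_side.png
c_top.png
side0.png
top0.png
w220.png
w229.png
```

>>> {"method": "jog_arm", "body": {
  "motion": [
    [[-0.032, -0.013, 0.02, 0, 0, 0, -0.2], [-0.032, -0.013, 0.05, 0, 0, 0, -0.2], [-0.032, -0.013, 0.08, 0, 0, 0, -0.2], [-0.032, -0.013, 0.11, 0, 0, 0, -0.2], [-0.032, -0.013, 0.14, 0, 0, 0, -0.2], [-0.032, -0.013, 0.165, 0, 0, 0, -0.2], [-0.032, -0.013, 0.176, 0, 0, 0, -0.2], [-0.032, -0.013, 0.176, 0, 0, 0, -0.2], [-0.032, -0.013, 0.176, 0, 0, 0, 0.6], [-0.032, -0.013, 0.176, 0, 0, 0, 0.6]]
  ]
}}

```text
clock: 3.23
position: [0.4732, 0.2328, 0.0521]
ee_rot: [0.725, 3.055, 0.003]
force: [-0.2, -0.3, 0.9]
width: 0.505
gripper_force: 0.0
```

>>> {"method": "jog_arm", "body": {
  "motion": [
    [[0, 0, 0, 0, 0, 0, 1], [0, 0, 0, 0, 0, 0, 1], [0, 0, 0, 0, 0, 0, 1], [0, 0, 0, 0, 0, 0, 1]]
  ]
}}

```text
clock: 3.57
position: [0.4729, 0.232, 0.0516]
ee_rot: [0.727, 3.055, 0.002]
force: [-1.7, -1.8, 6.4]
width: 0.296
gripper_force: 15.3
```

>>> {"method": "jog_arm", "body": {
  "motion": [
    [[0, 0, -0.03, 0, 0, 0, 1], [0, 0, -0.07, 0, 0, 0, 1], [0, 0, -0.11, 0, 0, 0, 1], [0, 0, -0.14, 0, 0, 0, 1], [0, 0, -0.14, 0, 0, 0, 1]]
  ]
}}

```text
clock: 3.98
position: [0.4754, 0.2333, 0.197]
ee_rot: [0.726, 3.05, 0.012]
force: [0.0, -0.1, -1.4]
width: 0.293
gripper_force: 14.6
```

>>> {"method": "jog_arm", "body": {
  "motion": [
    [[-0.024, -0.025, 0, 0, 0, 0.1, 1], [-0.048, -0.05, 0, 0, 0, 0.2, 1], [-0.072, -0.076, 0, 0, 0, 0.3, 1], [-0.096, -0.101, 0, 0, 0, 0.4, 1], [-0.12, -0.126, 0, 0, 0, 0.5, 1], [-0.144, -0.151, 0, 0, 0, 0.6, 1], [-0.168, -0.176, 0, 0, 0, 0.7, 1], [-0.192, -0.201, 0, 0, 0, 0.8, 1], [-0.216, -0.227, 0, 0, 0, 0.9, 1], [-0.24, -0.252, 0, 0, 0, 1.0, 1]]
  ]
}}

```text
clock: 4.82
position: [0.5732, -0.1029, 0.1904]
ee_rot: [-2.109, -2.328, 0.0]
force: [0.2, 0.9, -0.4]
width: 0.294
gripper_force: 14.6
```

Run:
```python
from h import *
S=observe();print(S['position'],S['width'],S['gripper_force'],totool([.594,-.167,.19]));snap('wrist','wa.png')
for n in('orange','white'): print(n,proj('wrist',[.594,-.167,.046] if n=='orange' else [.595,-.229,.046]))
```

```text
[ 0.57315405 -0.10293553  0.19036568] 0.29431588840474465 14.609277622075751 (array([-0.0658,  0.0144,  0.0004]), array([0.995, 0.099]))
orange [293.66584832 252.6565356 ]
white [289.00295525 306.1021033 ]
```

View pics/wa.png

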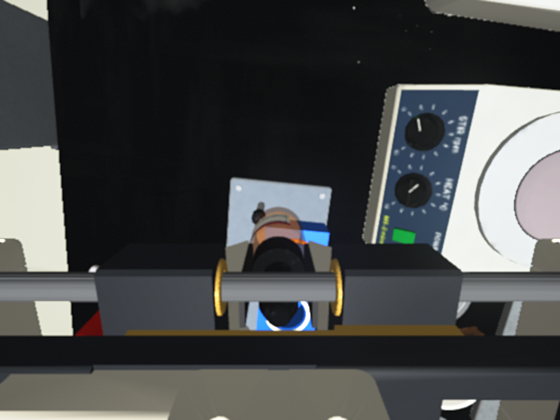

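The wrist view shows the held amber bottle hiding the orange ring, with the white ring's arc at about (289,315) and the plate's left corners at (232,180) and (328,188). I'll go past the wells so both rings are in view.

>>> {"method": "jog_arm", "body": {
  "motion": [
    [[-0.037, 0.003, 0, 0, 0, 0.05, 1], [-0.074, 0.005, 0, 0, 0, 0.1, 1], [-0.111, 0.005, 0, 0, 0, 0.1, 1], [-0.148, 0.005, 0, 0, 0, 0.1, 1], [-0.148, 0.005, 0, 0, 0, 0.1, 1], [-0.148, 0.005, 0, 0, 0, 0.1, 1]]
  ]
}}

```text
clock: 5.37
position: [0.5924, -0.251, 0.1901]
ee_rot: [2.222, 2.221, -0.003]
force: [-1.0, 1.3, -0.9]
width: 0.294
gripper_force: 14.6
```

Run:
```python
from h import *
S=observe();print(S['position'],S['dq'].round(3).max());im=snap('wrist','wb.png')
for p in ([.594,-.167,.046],[.595,-.229,.046]): print(proj('wrist',p))
cv2.imwrite('pics/wbc.png',cv2.resize(im[60:260,180:420,::-1],None,fx=3,fy=3,interpolation=cv2.INTER_CUBIC))
```

```text
[ 0.59244079 -0.25099529  0.19011525] 0.02
[280.79878153 111.63727101]
[281.58003459 179.36456037]
```

View pics/wbc.png

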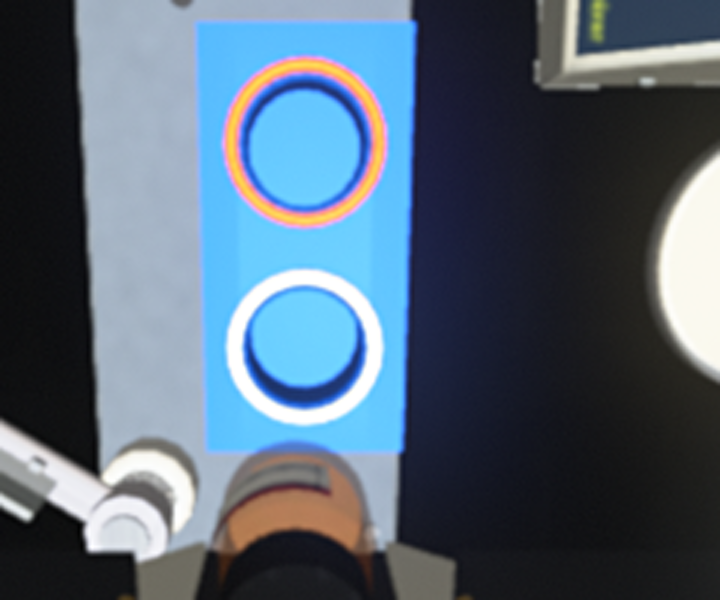

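Run:
```python
from h import *
for p in ([281.6,107.4],[281.5,175.7]):
    x=onz('wrist',p,.046);print(x.round(4),totool([x[0],x[1],.066]))
S=observe();print(proj('wrist',S['position']+[0,0,.06]),proj('wrist',S['position']-[0,0,.05]))
```

```text
[ 0.5947 -0.1633  0.046 ] (array([0.0851, 0.002 , 0.124 ]), array([1.   , 0.002]))
[ 0.5949 -0.2255  0.046 ] (array([0.0229, 0.0021, 0.124 ]), array([1.   , 0.002]))
[280.5919396  328.19604595] [279.71722666 229.71443759]
```

Run:
```python
from h import *
S=observe();c=cam('wrist')
for dz in(.0515,.048):
  q=pr(c,BC+S['position']-[0,0,dz]); print(q.min(0),q.max(0)); q=q[:72];print(q[:,0].min(),q[:,0].max())
f=c[0];print('px per mm at z.14', f/(c[3][2,3]-.14)/1000)
im=cv2.imread('pics/wb.png');print(im[200:216,278].tolist())
# side estimate of rings: ellipse centroids of light pixels
cs=cam('side')
for p in ([244.5+488/3-130,165+155/3],[244.5+500/3-130,165+119/3]): print('side',onz('side',p,.046).round(4))
```

```text
[249.46080399 205.93234687] [310.48810164 332.44172471]
249.46080398730015 310.4881016366188
[248.87182631 207.21102321] [311.12475339 338.5444914 ]
248.8718263100296 311.12475339110017
px per mm at z.14 1.5286766904175162
[[253, 252, 254], [254, 227, 176], [255, 203, 105], [255, 200, 96], [255, 203, 100], [255, 200, 100], [255, 179, 94], [235, 145, 86], [207, 126, 81], [199, 123, 84], [168, 119, 103], [123, 116, 136], [101, 120, 157], [108, 122, 147], [110, 113, 119], [107, 105, 105]]
side [ 0.5937 -0.1635  0.046 ]
side [ 0.5935 -0.2244  0.046 ]
```

>>> {"method": "jog_arm", "body": {
  "motion": [
    [[0.04, 0.001, 0, 0, 0, 0, 1], [0.075, 0.002, 0, 0, 0, 0, 1], [0.085, 0.002, 0.02, 0, 0, 0, 1], [0.085, 0.002, 0.05, 0, 0, 0, 1], [0.085, 0.002, 0.075, 0, 0, 0, 1], [0.085, 0.002, 0.085, 0, 0, 0, 1], [0.085, 0.002, 0.085, 0, 0, 0, 1], [0.085, 0.002, 0.09, 0, 0, 0, 1], [0.085, 0.002, 0.095, 0, 0, 0, 1], [0.085, 0.002, 0.1, 0, 0, 0, 1]]
  ]
}}

```text
clock: 6.25
position: [0.5962, -0.1633, 0.0918]
ee_rot: [2.216, 2.224, 0.002]
force: [-0.6, -0.8, -0.3]
width: 0.293
gripper_force: 14.6
```

>>> {"method": "jog_arm", "body": {
  "motion": [
    [[0, -0.001, 0.006, 0, 0, 0, 1], [0, -0.001, 0.012, 0, 0, 0, 1], [0, -0.001, 0.018, 0, 0, 0, 1], [0, -0.001, 0.023, 0, 0, 0, 1], [0, -0.001, 0.025, 0, 0, 0, 1], [0, -0.001, 0.025, 0, 0, 0, 1]]
  ]
}}

```text
clock: 6.75
position: [0.5944, -0.1638, 0.0659]
ee_rot: [2.217, 2.224, -0.0]
force: [-0.4, -1.1, 2.5]
width: 0.294
gripper_force: 14.9
```

>>> {"method": "jog_arm", "body": {
  "motion": [
    [[0, 0, 0, 0, 0, 0, -0.2], [0, 0, 0, 0, 0, 0, -0.2], [0, 0, 0, 0, 0, 0, -0.2], [0, 0, 0, 0, 0, 0, -0.2], [0, 0, -0.02, 0, 0, 0, -0.2], [0, 0, -0.06, 0, 0, 0, -0.2], [0, 0, -0.1, 0, 0, 0, -0.2], [0, 0, -0.14, 0, 0, 0, -0.2], [0, 0, -0.15, 0, 0, 0, -0.2]]
  ]
}}

```text
clock: 7.5
position: [0.5967, -0.1642, 0.2221]
ee_rot: [2.213, 2.22, 0.007]
force: [0.9, -1.4, 0.4]
width: 0.6
gripper_force: 0.0
```

>>> {"method": "jog_arm", "body": {
  "motion": [
    [[0.033, -0.002, 0, 0, 0, -0.12, -0.2], [0.066, -0.004, 0, 0, 0, -0.24, -0.2], [0.099, -0.006, 0, 0, 0, -0.36, -0.2], [0.132, -0.008, 0, 0, 0, -0.48, -0.2], [0.165, -0.01, 0, 0, 0, -0.6, -0.2], [0.198, -0.012, 0, 0, 0, -0.72, -0.2], [0.231, -0.014, 0, 0, 0, -0.84, -0.2], [0.264, -0.016, 0, 0, 0, -0.96, -0.2], [0.297, -0.018, 0, 0, 0, -1.08, -0.2], [0.32, -0.02, 0, 0, 0, -1.08, -0.2]]
  ]
}}

```text
clock: 8.33
position: [0.5723, 0.1608, 0.2156]
ee_rot: [-0.741, -3.052, -0.002]
force: [-0.3, 0.9, 0.3]
width: 0.6
gripper_force: 0.0
```

Run:
```python
from h import *
print(observe()['position'],observe()['width']);wfit('clear_mid');wfit('amber_mid')
I=snap('side','s2.png');get_image('top');C={n:cam(n) for n in('top','side')}
for n in C:
  for r in silhouettes('amber_mid',n):
    print(n,r['pixel'],r['p'],bbox(r['mask']),proj(n,[.5945,-.1635,.0675]))
cv2.imwrite('pics/s2c.png',cv2.resize(I[160:270,220:380,::-1],None,fx=4,fy=4))
```

```text
[0.57227312 0.16082384 0.2156208 ] 0.6001058811551515
clear_mid 0.6 [268 175 299 217] [0.576  0.1644] err 0.3 rgb [87. 84. 86.] tool (array([-0.0035,  0.0028,  0.1652]), array([0.461, 0.887]))
amber_mid 0.92 [191 104 235 138] [0.4749 0.1392] err 0.5 rgb [ 40. 190. 185.] tool (array([ 0.078 , -0.0617,  0.1655]), array([0.467, 0.884]))
amber_mid 0.68 [329 107 376 140] [0.5413 0.2617] err 0.9 rgb [ 44. 106. 209.] tool (array([0.0765, 0.0776, 0.1654]), array([0.467, 0.884]))
amber_mid 0.64 [196   0 242  58] [0.4077 0.1855] err 2.0 rgb [ 40. 100. 198.] tool (array([ 0.159 , -0.0522,  0.1655]), array([0.467, 0.884]))
amber_mid 0.39 [ 41 323  47 335] [ 0.5862 -0.141 ] err 44.2 rgb [85. 60. 59.] tool (array([-0.1512, -0.2575,  0.1655]), array([0.467, 0.884]))
top [302.5, 195.2] 0.7 [298 189 309 201] [303.06431865 193.23543022]
top [204.1, 250.5] 0.65 [196 244 209 257] [303.06431865 193.23543022]
side [300.8, 300.2] 0.92 [297 277 311 316] [276.79867729 210.20336117]
side [343.8, 343.3] 0.87 [333 321 350 363] [276.79867729 210.20336117]
side [263.8, 334.3] 0.84 [257 312 273 353] [276.79867729 210.20336117]
side [297.8, 213.3] 0.73 [260 183 352 249] [276.79867729 210.20336117]
side [330.7, 318.2] 0.67 [324 294 340 334] [276.79867729 210.20336117]
```

View pics/s2c.png

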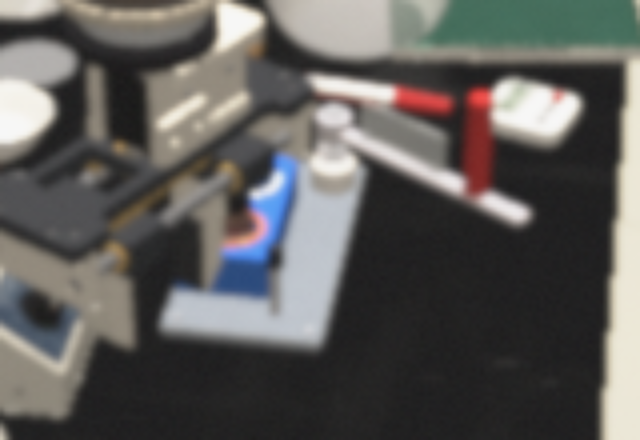

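The amber bottle's dark body shows inside the orange ring, and the top-view mask is centred on it. Next I'll grasp the clear bottle.

>>> {"method": "jog_arm", "body": {
  "motion": [
    [[-0.004, 0.003, 0, 0, 0, 0, -0.2], [-0.004, 0.003, 0.03, 0, 0, 0, -0.2], [-0.004, 0.003, 0.065, 0, 0, 0, -0.2], [-0.004, 0.003, 0.1, 0, 0, 0, -0.2], [-0.004, 0.003, 0.135, 0, 0, 0, -0.2], [-0.004, 0.003, 0.155, 0, 0, 0, -0.2], [-0.004, 0.003, 0.164, 0, 0, 0, -0.2], [-0.004, 0.003, 0.164, 0, 0, 0, -0.2], [-0.004, 0.003, 0.164, 0, 0, 0, 0.6], [-0.004, 0.003, 0.164, 0, 0, 0, 0.6]]
  ]
}}

```text
clock: 9.57
position: [0.5794, 0.1579, 0.0534]
ee_rot: [0.757, 3.047, 0.002]
force: [-0.7, 0.3, 0.6]
width: 0.502
gripper_force: 0.0
```

>>> {"method": "jog_arm", "body": {
  "motion": [
    [[0, 0, 0, 0, 0, 0, 1], [0, 0, 0, 0, 0, 0, 1], [0, 0, 0, 0, 0, 0, 1], [0, 0, 0, 0, 0, 0, 1], [0, 0, -0.03, 0, 0, 0, 1], [0, 0, -0.07, 0, 0, 0, 1], [0, 0, -0.11, 0, 0, 0, 1], [0, 0, -0.15, 0, 0, 0, 1], [0, 0, -0.16, 0, 0, 0, 1], [0, 0, -0.16, 0, 0, 0, 1]]
  ]
}}

```text
clock: 10.4
position: [0.58, 0.1583, 0.2159]
ee_rot: [0.756, 3.043, 0.007]
force: [0.1, 0.1, -0.8]
width: 0.283
gripper_force: 14.7
```

>>> {"method": "jog_arm", "body": {
  "motion": [
    [[-0.0204, -0.0353, 0, 0, 0, 0.1, 1], [-0.041, -0.0707, 0, 0, 0, 0.21, 1], [-0.0614, -0.106, 0, 0, 0, 0.32, 1], [-0.0818, -0.1414, 0, 0, 0, 0.43, 1], [-0.1023, -0.1767, 0, 0, 0, 0.54, 1], [-0.1228, -0.212, 0, 0, 0, 0.65, 1], [-0.1432, -0.2474, 0, 0, 0, 0.76, 1], [-0.1637, -0.2828, 0, 0, 0, 0.87, 1], [-0.184, -0.318, 0, 0, 0, 0.98, 1], [-0.2046, -0.3535, 0, 0, 0, 1.08, 1]]
  ]
}}

```text
clock: 11.23
position: [0.5924, -0.2518, 0.2101]
ee_rot: [-2.222, -2.219, 0.001]
force: [0.9, -0.5, -0.9]
width: 0.285
gripper_force: 14.7
```

>>> {"method": "jog_arm", "body": {
  "motion": [
    [[0, 0, 0.015, 0, 0, 0, 1], [0, 0, 0.015, 0, 0, 0, 1], [0, 0, 0.015, 0, 0, 0, 1], [0, 0, 0.015, 0, 0, 0, 1]]
  ]
}}

```text
clock: 11.57
position: [0.5934, -0.2489, 0.196]
ee_rot: [-2.214, -2.227, 0.0]
force: [-0.9, -0.2, -0.2]
width: 0.287
gripper_force: 14.7
```

Run:
```python
from h import *
S=observe();print(S['position'],S['ee_rot']);im=snap('wrist','wd.png');c=cam('wrist')
for d in(0,.006):
  q=pr(c,BC+S['position']+[0,d,-.0525]); print(d,q[:72].min(0),q[:72].max(0))
for p in ([.5945,-.1635,.046],[.5947,-.2255,.046]): print(proj('wrist',p))
for r in silhouettes('clear_mid','wrist'): print(r['p'],bbox(r['mask']))
for r in silhouettes('amber_mid','wrist'):
  b=bbox(r['mask']); print('amber',r['p'],b,r['pixel'])
q=pr(c,BC+[.5945,-.1635,.014]);print('amber exp',q.min(0),q.max(0))
cv2.imwrite('pics/wdc.png',cv2.resize(im[40:240,180:420,::-1],None,fx=3,fy=3,interpolation=cv2.INTER_CUBIC))
```

```text
[ 0.59336368 -0.24887494  0.19597255] [-2.21378158e+00 -2.22657120e+00  9.41809993e-05]
0 [249.0739159  205.53695937] [309.57199327 284.5235282 ]
0.006 [248.87585448 196.966215  ] [309.92104482 274.71254643]
[280.82746265 107.69202399]
[280.52214694 174.45767831]
0.55 [252 200 309 318]
amber 0.72 [ 28 130 238 246] [120.4, 182.2]
amber 0.66 [261  90 299 128] [280.6, 108.8]
amber exp [261.99808439  86.30222564] [299.9379589  126.18407372]
```

View pics/wdc.png

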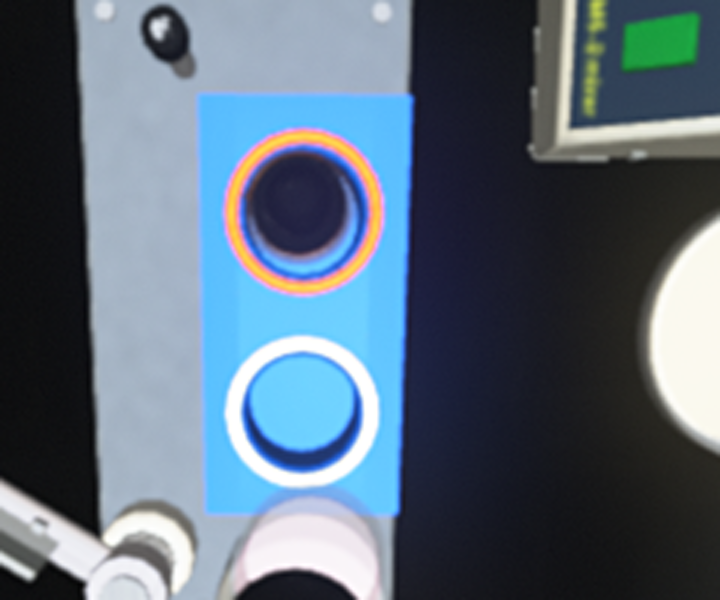

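Run:
```python
from h import *
for i in range(4):
  S=observe();im=get_image('wrist');T=cam('wrist')[3]
  hsv=cv2.cvtColor(im,cv2.COLOR_RGB2HSV);w=((hsv[...,1]<40)&(hsv[...,2]>225)).astype(np.uint8); w[:140]=0;w[205:]=0;w[:,:250]=0;w[:,312:]=0
  p=cv2.convexHull(np.argwhere(w>0)[:,::-1].astype(np.int32));(e,ax,_)=cv2.fitEllipse(p)
  x=onz('wrist',e,.046);print(S['clock'],S['position'].round(4),S['ee_rot'].round(3),T[:3,3].round(4),np.round(e,1),np.round(ax,1),x.round(4),totool([x[0],x[1],.066])[0])
print([im[r,281].tolist() for r in range(194,212)])
```

```text
11.7167 [ 0.5939 -0.2491  0.197 ] [2.215e+00 2.228e+00 1.000e-03] [ 0.5926 -0.1801  0.3548] [279.5 176.4] [50.1 50.3] [ 0.594  -0.2281  0.046 ] [0.0212 0.0002 0.1312]
11.7667 [ 0.5939 -0.2493  0.1972] [2.215e+00 2.228e+00 1.000e-03] [ 0.5925 -0.1803  0.3549] [279.5 176.1] [50.1 50.3] [ 0.594 -0.228  0.046] [0.0214 0.0002 0.1312]
11.8167 [ 0.5938 -0.2495  0.1972] [2.215e+00 2.227e+00 1.000e-03] [ 0.5925 -0.1805  0.3548] [279.5 175.9] [50.1 50.5] [ 0.5939 -0.228   0.046 ] [0.0216 0.0002 0.1312]
11.8667 [ 0.5937 -0.2497  0.1972] [2.215e+00 2.227e+00 1.000e-03] [ 0.5924 -0.1806  0.3548] [279.6 175.8] [50.1 50.4] [ 0.5939 -0.2281  0.046 ] [0.0218 0.0003 0.1311]
[[33, 83, 184], [57, 118, 227], [172, 203, 241], [255, 255, 252], [255, 255, 255], [255, 255, 255], [252, 253, 252], [181, 213, 242], [119, 175, 239], [111, 171, 239], [117, 167, 234], [147, 172, 225], [180, 191, 225], [193, 201, 229], [193, 201, 229], [194, 200, 226], [203, 201, 217], [223, 213, 225]]
```

>>> {"method": "jog_arm", "body": {
  "motion": [
    [[0.021, 0.001, 0, 0, 0, 0, 1], [0.021, 0.001, 0.03, 0, 0, 0, 1], [0.021, 0.001, 0.06, 0, 0, 0, 1], [0.021, 0.001, 0.08, 0, 0, 0, 1], [0.021, 0.001, 0.09, 0, 0, 0, 1], [0.021, 0.001, 0.09, 0, 0, 0, 1], [0.021, 0.001, 0.09, 0, 0, 0, 1]]
  ]
}}

```text
clock: 12.5
position: [0.5945, -0.2296, 0.1073]
ee_rot: [2.217, 2.225, -0.0]
force: [0.0, -0.8, 0.4]
width: 0.283
gripper_force: 14.7
```

Correct y by +1.5 mm, then descend slowly.

>>> {"method": "jog_arm", "body": {
  "motion": [
    [[0.0015, 0, 0.003, 0, 0, 0, 1], [0.0015, 0, 0.007, 0, 0, 0, 1], [0.0015, 0, 0.011, 0, 0, 0, 1], [0.0015, 0, 0.014, 0, 0, 0, 1], [0.0015, 0, 0.017, 0, 0, 0, 1], [0.0015, 0, 0.017, 0, 0, 0, 1]]
  ]
}}

```text
clock: 13.0
position: [0.5952, -0.2325, 0.0933]
ee_rot: [2.215, 2.217, -0.0]
force: [-6.8, -4.7, 24.6]
width: 0.288
gripper_force: 17.0
```

>>> {"method": "jog_arm", "body": {
  "motion": [
    [[0, 0, -0.03, 0, 0, 0, 1], [-0.01, 0, -0.06, 0, 0, 0, 1], [-0.035, 0, -0.09, 0, 0, 0, 1], [-0.035, 0, -0.09, 0, 0, 0, 1], [-0.035, 0, -0.09, 0, 0, 0, 1], [-0.035, 0, -0.09, 0, 0, 0, 1], [-0.035, 0, -0.09, 0, 0, 0, 1], [-0.035, 0, -0.09, 0, 0, 0, 1]]
  ]
}}

```text
clock: 13.67
position: [0.5941, -0.2616, 0.1785]
ee_rot: [-2.214, -2.226, 0.001]
force: [-0.6, 0.4, -2.0]
width: 0.286
gripper_force: 14.8
```

Run:
```python
from h import *
S=observe();im=snap('wrist','we.png');c=cam('wrist');print(S['position'],S['width'],S['ee_rot'])
for z in(.050,.0525,.056):
  q=pr(c,BC+S['position']+[0,0,-z]); print(z,q[:72].min(0),q[:72].max(0))
for r in silhouettes('clear_mid','wrist'): print(r['p'],bbox(r['mask']))
cv2.imwrite('pics/wec.png',cv2.resize(im[100:340,180:420,::-1],None,fx=2.5,fy=2.5,interpolation=cv2.INTER_CUBIC))
```

```text
[ 0.59412033 -0.26155336  0.17847538] 0.2864559739963721 [-2.21430006e+00 -2.22556563e+00  6.34219573e-04]
0.05 [249.1593842  206.25099381] [310.68007963 286.69554634]
0.0525 [249.57691608 205.3551703 ] [310.23749738 284.5009021 ]
0.056 [250.14222651 204.13403607] [309.6382769  281.52712362]
0.93 [251 196 310 330]
```

View pics/wec.png

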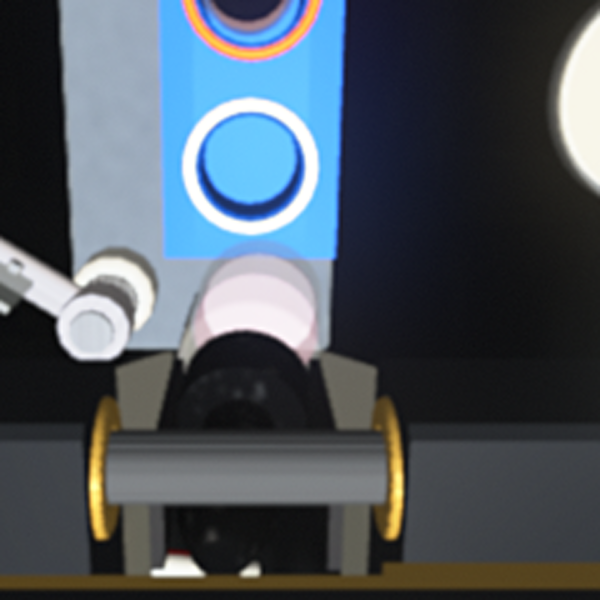

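The clear bottle sits off-centre and slightly tilted in the grip, because the arm hadn't settled when I grasped it. I'll set it down on free worktop and grasp it again properly.

>>> {"method": "jog_arm", "body": {
  "motion": [
    [[0.005, 0, -0.03, 0, 0, 0, 1], [0.035, -0.01, -0.03, 0, 0, 0, 1], [0.07, -0.02, -0.03, 0, 0, 0, 1], [0.107, -0.03, -0.03, 0, 0, 0, 1], [0.144, -0.04, -0.03, 0, 0, 0, 1], [0.181, -0.05, -0.03, 0, 0, 0, 1], [0.22, -0.06, 0, 0, 0, 0, 1], [0.25, -0.07, 0.04, 0, 0, 0, 1], [0.262, -0.075, 0.07, 0, 0, 0, 1], [0.262, -0.075, 0.1, 0, 0, 0, 1]]
  ]
}}

```text
clock: 14.6
position: [0.5173, 0.0039, 0.0785]
ee_rot: [-2.21, -2.231, -0.003]
force: [1.3, 1.1, -0.5]
width: 0.28
gripper_force: 14.8
```

>>> {"method": "jog_arm", "body": {
  "motion": [
    [[0, 0, 0.01, 0, 0, 0, 1], [0, 0, 0.018, 0, 0, 0, 1], [0, 0, 0.022, 0, 0, 0, 1], [0, 0, 0.025, 0, 0, 0, 1], [0, 0, 0.025, 0, 0, 0, 1]]
  ]
}}

```text
clock: 15.02
position: [0.5196, -0.0021, 0.0556]
ee_rot: [2.218, 2.223, 0.002]
force: [-0.2, 0.7, -0.5]
width: 0.282
gripper_force: 14.8
```

>>> {"method": "jog_arm", "body": {
  "motion": [
    [[0, 0, 0.003, 0, 0, 0, 1], [0, 0, 0.003, 0, 0, 0, 1], [0, 0, 0.005, 0, 0, 0, 1], [0, 0, 0.005, 0, 0, 0, 1]]
  ]
}}

```text
clock: 15.35
position: [0.5197, -0.0008, 0.0509]
ee_rot: [2.216, 2.225, 0.004]
force: [-1.4, 1.8, 11.0]
width: 0.29
gripper_force: 15.7
```

>>> {"method": "jog_arm", "body": {
  "motion": [
    [[0, 0, -0.001, 0, 0, 0, 0.3], [0, 0, -0.001, 0, 0, 0, 0], [0, 0, -0.001, 0, 0, 0, -0.2], [0, 0, -0.001, 0, 0, 0, -0.2], [0, 0, -0.03, 0, 0, 0, -0.2], [-0.01, 0, -0.07, 0, 0, 0, -0.2], [-0.02, 0, -0.11, 0, 0, 0, -0.2], [-0.02, 0, -0.14, 0, 0, 0, -0.2], [-0.02, 0, -0.14, 0, 0, 0, -0.2], [-0.02, 0, -0.14, 0, 0, 0, -0.2]]
  ]
}}

```text
clock: 16.18
position: [0.5195, -0.0212, 0.1913]
ee_rot: [2.216, 2.224, 0.005]
force: [0.4, 1.1, -0.8]
width: 0.599
gripper_force: 0.0
```

>>> {"method": "jog_arm", "body": {
  "motion": [
    [[0, 0, 0, 0, 0, 0, -0.2], [0, 0, 0, 0, 0, 0, -0.2], [0, 0, 0, 0, 0, 0, -0.2], [0, 0, 0, 0, 0, 0, -0.2], [0, 0, 0, 0, 0, 0, -0.2], [0, 0, 0, 0, 0, 0, -0.2]]
  ]
}}

```text
clock: 16.68
position: [0.5183, -0.0212, 0.1893]
ee_rot: [-2.217, -2.225, 0.001]
force: [-0.5, -0.8, -0.2]
width: 0.6
gripper_force: 0.0
```

Run:
```python
from h import *
print(observe()['position'],abs(observe()['dq']).max());wfit('clear_mid')
get_image('top');get_image('side')
for n in('top','side'):
  for r in silhouettes('clear_mid',n)[:3]:
    x,e=fit_bottle([(cam(n),bbox(r['mask']))],[.52,0]); print(n,r['p'],x.round(4),e)
print(observe()['position'])
```

```text
[ 0.51828197 -0.0211825   0.18927101] 0.0045050244531368265
clear_mid 0.76 [267 148 301 190] [0.5224 0.0076] err 0.6 rgb [77. 75. 77.] tool (array([0.0288, 0.0042, 0.1395]), array([1.   , 0.004]))
side 0.75 [0.521  0.0114] 0.659416010255029
[ 0.51846098 -0.02116527  0.18971223]
```

>>> {"method": "jog_arm", "body": {
  "motion": [
    [[0.029, 0.003, 0, 0, 0, 0, -0.2], [0.029, 0.003, 0.03, 0, 0, 0, -0.2], [0.029, 0.003, 0.065, 0, 0, 0, -0.2], [0.029, 0.003, 0.1, 0, 0, 0, -0.2], [0.029, 0.003, 0.125, 0, 0, 0, -0.2], [0.029, 0.003, 0.138, 0, 0, 0, -0.2], [0.029, 0.003, 0.138, 0, 0, 0, -0.2], [0.029, 0.003, 0.138, 0, 0, 0, -0.2], [0.029, 0.003, 0.138, 0, 0, 0, -0.2]]
  ]
}}

```text
clock: 17.73
position: [0.5222, 0.0077, 0.0527]
ee_rot: [2.217, 2.225, 0.002]
force: [0.2, -0.3, 0.1]
width: 0.602
gripper_force: 0.0
```

>>> {"method": "jog_arm", "body": {
  "motion": [
    [[0, 0, 0, 0, 0, 0, 0.5], [0, 0, 0, 0, 0, 0, 1], [0, 0, 0, 0, 0, 0, 1], [0, 0, 0, 0, 0, 0, 1], [0, 0, 0, 0, 0, 0, 1], [0, 0, 0, 0, 0, 0, 1], [0, 0, -0.03, 0, 0, 0, 1], [0, 0, -0.07, 0, 0, 0, 1], [0, 0, -0.11, 0, 0, 0, 1], [0, 0, -0.14, 0, 0, 0, 1]]
  ],
  "force": 20
}}

```text
clock: 18.57
position: [0.5216, 0.0074, 0.1944]
ee_rot: [2.217, 2.224, 0.001]
force: [1.4, -0.2, -0.3]
width: 0.282
gripper_force: 19.6
```

>>> {"method": "jog_arm", "body": {
  "motion": [
    [[-0.037, 0.01, 0, 0, 0, 0, 1], [-0.074, 0.02, 0, 0, 0, 0, 1], [-0.111, 0.03, 0, 0, 0, 0, 1], [-0.148, 0.041, 0, 0, 0, 0, 1], [-0.185, 0.052, 0, 0, 0, 0, 1], [-0.222, 0.063, 0, 0, 0, 0, 1], [-0.258, 0.072, 0, 0, 0, 0, 1], [-0.258, 0.072, 0, 0, 0, 0, 1], [-0.258, 0.072, 0, 0, 0, 0, 1], [-0.258, 0.072, 0, 0, 0, 0, 1]]
  ]
}}

```text
clock: 19.4
position: [0.594, -0.2495, 0.1912]
ee_rot: [-2.217, -2.224, 0.0]
force: [0.4, 0.4, -0.5]
width: 0.285
gripper_force: 19.6
```

>>> {"method": "jog_arm", "body": {
  "motion": [
    [[0, 0, 0, 0, 0, 0, 1], [0, 0, 0, 0, 0, 0, 1], [0, 0, 0, 0, 0, 0, 1], [0, 0, 0, 0, 0, 0, 1]]
  ]
}}

```text
clock: 19.73
position: [0.5946, -0.2488, 0.1919]
ee_rot: [-2.215, -2.227, -0.001]
force: [-0.8, -0.5, -0.4]
width: 0.283
gripper_force: 19.6
```

Run:
```python
from h import *
for i in range(3):
  S=observe();im=get_image('wrist');c=cam('wrist')
  hsv=cv2.cvtColor(im,cv2.COLOR_RGB2HSV);w=((hsv[...,1]<40)&(hsv[...,2]>225)).astype(np.uint8); w[:140]=0;w[203:]=0;w[:,:250]=0;w[:,312:]=0
  p=cv2.convexHull(np.argwhere(w>0)[:,::-1].astype(np.int32));(e,ax,_)=cv2.fitEllipse(p)
  x=onz('wrist',e,.046);print(S['position'].round(4),np.round(e,1),np.round(ax,1),x.round(4),totool([x[0],x[1],.066])[0])
q=pr(c,BC+S['position']-[0,0,.0525]);print(q[:72].min(0),q[:72].max(0))
for r in silhouettes('clear_mid','wrist'): print(r['p'],bbox(r['mask']))
print([im[r,281].tolist() for r in range(194,214)])
```

```text
[ 0.5946 -0.2488  0.1919] [278.8 177.5] [50.8 51.1] [ 0.594  -0.2281  0.046 ] [ 0.0209 -0.0004  0.1259]
[ 0.5945 -0.249   0.1919] [278.9 177.2] [50.8 51.1] [ 0.594  -0.2281  0.046 ] [ 0.0211 -0.0004  0.1259]
[ 0.5945 -0.2492  0.1919] [278.9 177. ] [50.9 51.2] [ 0.594 -0.228  0.046] [ 0.0214 -0.0004  0.1259]
[249.67505847 205.29816984] [310.38182323 284.54951583]
0.96 [252 207 307 329]
[[34, 58, 116], [32, 69, 149], [39, 102, 218], [114, 163, 245], [242, 244, 247], [255, 255, 254], [255, 255, 255], [255, 255, 254], [242, 246, 253], [134, 206, 254], [94, 198, 255], [100, 202, 255], [101, 202, 255], [103, 195, 255], [111, 184, 250], [116, 176, 241], [116, 175, 239], [122, 169, 233], [147, 160, 198], [186, 181, 192]]
```

>>> {"method": "jog_arm", "body": {
  "motion": [
    [[0.022, 0, 0, 0, 0, 0, 1], [0.022, 0, 0.03, 0, 0, 0, 1], [0.022, 0, 0.06, 0, 0, 0, 1], [0.022, 0, 0.08, 0, 0, 0, 1], [0.022, 0, 0.085, 0, 0, 0, 1], [0.022, 0, 0.085, 0, 0, 0, 1], [0.022, 0, 0.085, 0, 0, 0, 1], [0.022, 0, 0.085, 0, 0, 0, 1]]
  ]
}}

```text
clock: 20.6
position: [0.5952, -0.2286, 0.1084]
ee_rot: [2.216, 2.224, 0.002]
force: [-0.1, -0.2, 0.4]
width: 0.286
gripper_force: 19.6
```

>>> {"method": "jog_arm", "body": {
  "motion": [
    [[0.0015, 0, 0.004, 0, 0, 0, 1], [0.0015, 0, 0.008, 0, 0, 0, 1], [0.0015, 0, 0.011, 0, 0, 0, 1], [0.0015, 0, 0.014, 0, 0, 0, 1], [0.0015, 0, 0.014, 0, 0, 0, 1]]
  ]
}}

```text
clock: 21.02
position: [0.5939, -0.2262, 0.092]
ee_rot: [-2.216, -2.225, 0.001]
force: [0.1, 0.2, -0.6]
width: 0.282
gripper_force: 19.6
```

No contact with the bottle's bottom at 40 mm, so it's in the well.

>>> {"method": "jog_arm", "body": {
  "motion": [
    [[0, 0, 0.006, 0, 0, 0, 1], [0, 0, 0.012, 0, 0, 0, 1], [0, 0, 0.018, 0, 0, 0, 1], [0, 0, 0.023, 0, 0, 0, 1], [0, 0, 0.025, 0, 0, 0, 1], [0, 0, 0.025, 0, 0, 0, 1]]
  ]
}}

```text
clock: 21.52
position: [0.5938, -0.2262, 0.0669]
ee_rot: [-2.216, -2.225, 0.001]
force: [0.4, -0.3, -0.3]
width: 0.28
gripper_force: 19.6
```

>>> {"method": "jog_arm", "body": {
  "motion": [
    [[0, 0, 0.001, 0, 0, 0, 0.3], [0, 0, 0.001, 0, 0, 0, 0], [0, 0, 0.001, 0, 0, 0, -0.2], [0, 0, 0.001, 0, 0, 0, -0.2], [0, 0, 0.001, 0, 0, 0, -0.2], [0, 0, -0.03, 0, 0, 0, -0.2], [0, 0, -0.07, 0, 0, 0, -0.2], [0, 0, -0.11, 0, 0, 0, -0.2], [0, 0, -0.15, 0, 0, 0, -0.2], [0, 0, -0.16, 0, 0, 0, -0.2]]
  ]
}}

```text
clock: 22.35
position: [0.5965, -0.2282, 0.2346]
ee_rot: [2.212, 2.219, 0.006]
force: [0.8, -1.3, 0.4]
width: 0.599
gripper_force: 0.0
```

>>> {"method": "jog_arm", "body": {
  "motion": [
    [[-0.01, -0.04, 0, 0, 0, -0.12, -0.2], [-0.02, -0.075, 0, 0, 0, -0.24, -0.2], [-0.03, -0.11, 0, 0, 0, -0.36, -0.2], [-0.03, -0.14, 0, 0, 0, -0.48, -0.2], [-0.03, -0.14, 0, 0, 0, -0.6, -0.2], [-0.03, -0.14, 0, 0, 0, -0.72, -0.2], [-0.03, -0.14, 0, 0, 0, -0.84, -0.2], [-0.03, -0.14, 0, 0, 0, -0.96, -0.2], [-0.03, -0.14, 0, 0, 0, -1.0, -0.2], [-0.03, -0.14, 0, 0, 0, -1.0, -0.2]]
  ]
}}

```text
clock: 23.18
position: [0.4543, -0.2571, 0.2279]
ee_rot: [0.876, 3.016, 0.0]
force: [-0.2, -0.2, 0.7]
width: 0.602
gripper_force: 0.0
```

>>> {"method": "jog_arm", "body": {
  "motion": [
    [[0, 0, 0, 0, 0, 0, -0.4], [0, 0, 0, 0, 0, 0, -0.4], [0, 0, 0, 0, 0, 0, -0.4], [0, 0, 0, 0, 0, 0, -0.4]]
  ]
}}

```text
clock: 23.52
position: [0.4544, -0.2568, 0.2277]
ee_rot: [-0.88, -3.016, -0.0]
force: [-0.6, 0.5, -0.3]
width: 0.701
gripper_force: 0.0
```

Run:
```python
from h import *
S=observe();print(S['position'],totool([.434,-.211,.096]))
im=snap('wrist','wg.png');print(proj('wrist',[.434,-.211,.142]),proj('wrist',[.434,-.211,.072]))
for q in('guard','clear_mid','amber_mid'):
  for r in silhouettes(q,'wrist'): print(q,r['p'],bbox(r['mask']),r['pixel'])
for y in(-.1635,-.226):
  q=pr(cam('wrist'),BC+[.5945,y,.014]);print('exp',q.min(0),q.max(0))
```

```text
[ 0.45442609 -0.25684052  0.22767539] (array([0.0419, 0.0277, 0.1317]), array([0.538, 0.843]))
[315.52590975 164.12683327] [307.48097614 155.82515712]
guard 0.64 [291 107 323 272] [303.7, 180.9]
amber_mid 0.42 [403 236 423 242] [411.3, 240.0]
exp [389.73944369 228.40396274] [452.82223484 286.8612457 ]
exp [345.79743835 253.85381859] [391.82235556 318.88771019]
```

View pics/wg.png

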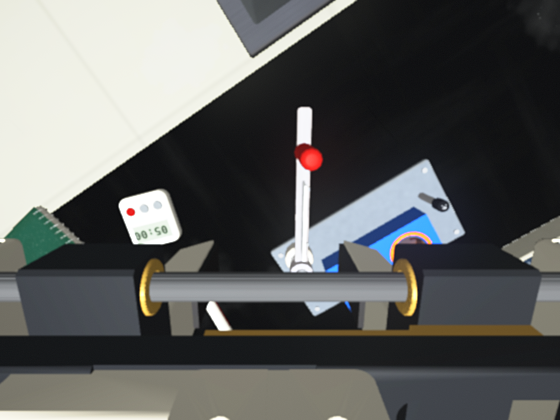

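The wrist view shows the red handle top at (311,159), with the bar running straight along the tool's x axis to the pivot at (301,257). Amber is in the orange ring at (410,240).

Run:
```python
from h import *
x=onz('wrist',[311.5,159.5],.142);p=onz('wrist',[301,257],.085);b=onz('wrist',[304.5,112],.064);print(x,p,b,totool([x[0],x[1],.096]),np.degrees(np.arctan2(*(b-p)[1::-1])))
get_image('top');I=get_image('top')
for q in('clear_mid','amber_mid'):
  for r in silhouettes(q,'top')[:6]:
    if r['pixel'][0]>250: print(q,r['p'],bbox(r['mask']))
for y in(-.1635,-.226):
  q=pr(cam('top'),BC+[.5945,y,.014]);print('exp',q.min(0),q.max(0))
```

```text
[ 0.42932414 -0.21180728  0.142     ] [ 0.5160994  -0.26968792  0.085     ] [ 0.39752867 -0.19153592  0.064     ] (array([0.0454, 0.0245, 0.1317]), array([0.537, 0.843])) 146.61043804897562
clear_mid 0.43 [319 185 330 197]
amber_mid 0.69 [298 188 310 202]
exp [296.6164239  186.68230211] [308.80138976 203.11094586]
exp [317.78044564 184.03784542] [330.72501604 200.63076689]
```

>>> {"method": "jog_arm", "body": {
  "motion": [
    [[0.035, 0.02, 0, 0, 0, 0, -0.4], [0.044, 0.025, 0.02, 0, 0, 0, -0.4], [0.044, 0.025, 0.05, 0, 0, 0, -0.4], [0.044, 0.025, 0.08, 0, 0, 0, -0.4], [0.044, 0.025, 0.11, 0, 0, 0, -0.4], [0.044, 0.025, 0.13, 0, 0, 0, -0.4], [0.044, 0.025, 0.13, 0, 0, 0, -0.4], [0.044, 0.025, 0.13, 0, 0, 0, -0.4]]
  ]
}}

```text
clock: 24.58
position: [0.4301, -0.2122, 0.0974]
ee_rot: [-0.879, -3.014, 0.0]
force: [0.5, -0.0, 0.3]
width: 0.698
gripper_force: 0.0
```

>>> {"method": "jog_arm", "body": {
  "motion": [
    [[0, 0, 0, 0, 0, 0, 0.3], [0, 0, 0, 0, 0, 0, 1], [0, 0, 0, 0, 0, 0, 1], [0, 0, 0, 0, 0, 0, 1], [0, 0, 0, 0, 0, 0, 1], [0, 0, 0, 0, 0, 0, 1], [0, 0, 0, 0, 0, 0, 1], [0, 0, 0, 0, 0, 0, 1]]
  ],
  "force": 30
}}

```text
clock: 25.25
position: [0.4309, -0.2119, 0.0978]
ee_rot: [0.878, 3.016, 0.001]
force: [1.4, 2.4, 1.3]
width: 0.19
gripper_force: 30.0
```

>>> {"method": "jog_arm", "body": {
  "motion": [
    [[-0.0006, 0.013, 0, 0, 0, 0.1, 1], [-0.0026, 0.0258, 0, 0, 0, 0.2, 1], [-0.0058, 0.0384, 0, 0, 0, 0.3, 1], [-0.0103, 0.0506, 0, 0, 0, 0.4, 1], [-0.0159, 0.0623, 0, 0, 0, 0.5, 1], [-0.0227, 0.0734, 0, 0, 0, 0.6, 1], [-0.0306, 0.0837, 0, 0, 0, 0.7, 1], [-0.0394, 0.0933, 0, 0, 0, 0.8, 1], [-0.0394, 0.0933, 0, 0, 0, 0.8, 1]]
  ]
}}

```text
clock: 26.0
position: [0.5155, -0.1544, 0.0977]
ee_rot: [1.988, 2.432, -0.001]
force: [-6.0, -0.0, 10.4]
width: 0.187
gripper_force: 30.0
```

>>> {"method": "jog_arm", "body": {
  "motion": [
    [[-0.0002, 0.0065, 0, 0, 0, 0.05, 1], [-0.0006, 0.013, 0, 0, 0, 0.1, 1], [-0.0014, 0.0194, 0, 0, 0, 0.15, 1], [-0.002, 0.0226, 0, 0, 0, 0.175, 1], [-0.0026, 0.0258, 0, 0, 0, 0.2, 1], [-0.0026, 0.0265, 0, 0, 0, 0.2, 1], [-0.0026, 0.0265, 0, 0, 0, 0.2, 1], [-0.0026, 0.0265, 0, 0, 0, 0.2, 1]]
  ]
}}

```text
clock: 26.67
position: [0.5389, -0.152, 0.0978]
ee_rot: [-2.213, -2.227, 0.001]
force: [-6.1, 0.6, 7.2]
width: 0.187
gripper_force: 30.0
```

>>> {"method": "jog_arm", "body": {
  "motion": [
    [[0, 0.002, 0, 0, 0, 0, 1], [0, 0.004, 0, 0, 0, 0, 1], [0, 0.004, 0, 0, 0, 0, 1], [0, 0.004, 0, 0, 0, 0, 1]]
  ]
}}

```text
clock: 27.0
position: [0.5408, -0.1519, 0.0976]
ee_rot: [-2.212, -2.224, 0.004]
force: [-13.6, 1.8, 14.8]
width: 0.191
gripper_force: 30.0
```

>>> {"method": "jog_arm", "body": {
  "motion": [
    [[0, 0, 0, 0, 0, 0, 1], [0, 0, 0, 0, 0, 0, 1], [0, 0, 0, 0, 0, 0, 1], [0, 0, 0, 0, 0, 0, 1], [0, 0, 0, 0, 0, 0, 1], [0, 0, 0, 0, 0, 0, 1]]
  ]
}}

```text
clock: 27.5
position: [0.5408, -0.152, 0.0977]
ee_rot: [-2.212, -2.224, 0.004]
force: [-12.3, 2.1, 13.7]
width: 0.186
gripper_force: 30.0
```

Run:
```python
from h import *
S=observe();print(S['position'],S['force'],S['gripper_force'])
a=get_image('top')[150:270,240:410,::-1];b=get_image('side')[150:270,210:380,::-1]
cv2.imwrite('pics/f.png',cv2.resize(np.hstack([a,b]),None,fx=2.3,fy=2.3,interpolation=cv2.INTER_CUBIC))
```

```text
[ 0.54077215 -0.15195551  0.0976581 ] [-12.34037158   2.06779799  13.72904917] 30.03023592640602
```

View pics/f.png

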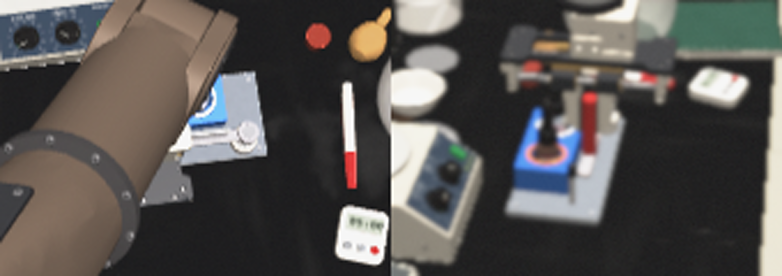

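The bar lies parallel to the block's front and against the stop post, amber is in the orange ring, the clear bottle stands behind it, and the timer, marker and bung are undisturbed.

```bash
python3 -c "
from cell import *
print(sign_off())"
```

```text
the job is handed in; nothing more can be done
None
```

I handed the job in at about 27.6 s: amber is in the orange-ringed well and clear is in the white-ringed well. The guard is gripped and held against its stop at about 12 N, and the reader gave no verdict back.

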